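# Pack the first-article sample tray

## Task

Pack the four turned sample parts into the sample tray, each lying fully down in the nest cut to its shape: the shaft in the long slot, the bearing ring in the large round nest, the brass bushing in the medium round nest and the small steel bushing in the smallest round nest. Somebody left the steel bushing in the ring's nest, so move it to its own nest before the ring goes in. Leave the stylus case and the step standard where they lie.

Things in the scene. Friction and masses are not known exactly. Their poses are not given: they have to be found in the camera images.
- steel_bushing: small grey turned steel bushing, 26 mm across, 22 mm tall, standing upright; at the start it stands off-centre on the floor of the big round nest (nest_ring). Treat it as solid. Origin: centre of its underside, z up.
- brass_bushing: flat brass-coloured flanged bushing lying on the desk flange down, 12 mm tall in all: flange 34 mm across in the lower 5 mm, above it narrowing to 30 mm at the top; small hole in the middle. Best held by the flange. Origin: centre of its underside, z up.
- bearing_ring: grey hardened bearing ring lying flat on the desk, 60 mm outside diameter, 19 mm tall, wide bore of about 43 mm. Origin: centre of its underside (in the middle of the bore), z along its axis, up. Smooth and heavy (0.15 to 0.25 kg): hold it firmly and well down its side.
- stepped_shaft: grey turned stepped shaft lying on the desk, 95 mm long, 24 mm thick (its outline from all sides; it does not roll). Origin: centre of its underside, y along its length, z up; the two ends are interchangeable.
- nest_ring: LARGE ROUND nest: charcoal insert block 79x119x12 mm (119 along its y), yellow pocket floor; pocket 68 mm across at the floor, 76 at the mouth, 6 deep. Four such inserts sit two by two in a low aluminium tray (170x250 mm, rim 15 mm high) fixed to the desk; their bays vary. Origin: centre of the underside, 3 mm above the desk; pocket centred over it, floor at z +6 mm, block top +12 mm.
- nest_shaft: insert block like nest_ring, with the LONG pocket for the shaft, lengthwise along the block's y: 31 x 103 mm at the floor, flaring to 39 x 111 mm at the mouth, 8 mm deep. Origin: centre of the block's underside; pocket centred over it, its floor at z = +4 mm, block top at z = +12 mm.
- nest_brass: insert block like nest_ring, with the MEDIUM ROUND pocket for the brass bushing: 46 mm across at the floor, flaring to 54 mm at the mouth, 5 mm deep. Origin: centre of the block's underside; pocket centred over it, its floor at z = +7 mm, block top at z = +12 mm.
- nest_steel: insert block like nest_ring, with the SMALL ROUND pocket for the steel bushing: 31 mm across at the floor, flaring to 39 mm at the mouth, 8 mm deep. Origin: centre of the block's underside; pocket centred over it, its floor at z = +4 mm, block top at z = +12 mm.
- stylus_case: flat box with black lower and pale upper half, 28 x 88 x 18 mm, lying on the desk among the parts; not a sample part, stays where it lies. Origin: centre of its underside, y along its length.
- step_standard: small white block, 32 x 52 x 17 mm, lying at the left end of the work; not a sample part, stays where it lies. Origin: centre of its underside, y along its length. (Behind the desk's free strip, from x = 0.60 m on, stands the solid black machine bed, 0.11 m high: carry things over or in front of it.)

How it is judged:
At the end, for the whole second after the job is handed in: Each of the four parts lies at rest in its own nest: within 8 mm of the pocket's centre (shaft 9 mm), its underside within 3 mm of the pocket floor, upright as it lay (tilt under 0.12 rad); the stylus case and the step standard are within 30 mm of where they lay (horizontal distance between steel_bushing and nest_steel below 0.008 m and z of steel_bushing in the frame of nest_steel below 0.007 m and angle between each of steel_bushing, brass_bushing, bearing_ring, stepped_shaft's own z axis and vertical below 0.12 rad and horizontal distance between brass_bushing and nest_brass below 0.008 m and z of brass_bushing in the frame of nest_brass below 0.01 m and horizontal distance between bearing_ring and nest_ring below 0.008 m and z of bearing_ring in the frame of nest_ring below 0.009 m and horizontal distance between stepped_shaft and nest_shaft below 0.009 m and z of stepped_shaft in the frame of nest_shaft below 0.007 m and linear speed of each of steel_bushing, brass_bushing, bearing_ring, stepped_shaft below 0.02 m/s and distance of each of stylus_case, step_standard from where it was at the start of the episode below 0.03 m); the robot touches nothing.
It fails at once if the stylus case is moved by more than 30 mm (distance of stylus_case from where it was at the start of the episode above 0.03 m).
It fails at once if the step standard is moved by more than 30 mm (distance of step_standard from where it was at the start of the episode above 0.03 m).
It also fails if it takes over 120 s, if anything falls off the work surface, if the arm or the gripper's body presses on something with over 40 N, if the wrist force passes 120 N, or if a joint passes its speed limit or range.

## Robot

A 6-joint arm with a two-finger parallel gripper is mounted at the origin on a cart in front of the work surface, level with it; the furniture and walls round the work are solid. World frame = base frame: x ahead of the robot, y to its left, z up, the work surface at z = 0. Lengths are in m, angles in rad, forces in N, time in s.
With the tool pointing down it reaches from about 0.4 to 0.825 m from the base axis. Payload 7 kg.
Tool frame: the origin (TCP) lies at the very end of the fingers, on their centre line; the grasp point (between the pads) lies arm.grip_point_offset behind it (arm.grip_point_offset is the distance from the TCP to the grasp point, in m); z points along the fingers, y is the line along which they close (so a half turn about z gives the same grasp; the last joint's range is limited). The gripper opens to 88 mm and grips with 3 to 60 N. Pads are 19 mm wide; open, the fingers measure 130 mm over their backs; the gripper's body (78 mm by 193 mm) begins 47 mm behind the grasp point.
Start: joints at [-0.86, 0.359, 0.012, 0, -1.224, -0.288], TCP at [0.277, -0.616, 0.227] pointing down, gripper open.
Joint ranges: [-3.07, 3.07], [-1.43, 2.12], [-1.02, 1.25], [-3.03, 1.67], [-3.05, -0], [-3.03, 3.03]. Speed limits (rad/s): [2.39, 2.39, 3.01, 3.14, 3.14, 3.14].

## Interface

Orientations are given as [roll, pitch, yaw] about the fixed x, y, z axes, in that order (R = Rz(yaw) Ry(pitch) Rx(roll)).
In Python, from station import arm gives the robot as it stands.
- The arm moves only by the shell command python3 -m crank 'ROWS' [OPENING] [FORCE]. ROWS is JSON, a list of rows, each an object of numbers: "dx", "dy", "dz": the shift along the tool's x, y, z in cm; "wx", "wy", "wz": the turn, a rotation vector about the tool's x, y, z in degrees. A call has exactly 10 rows; each row is the pose to reach, as a shift and turn from the pose commanded when the call began, along the tool's axes at that moment; what a row does not reach only later rows make up. A row lasts 1/8 s, in which the tool goes at most 62.5 mm and 10.7 degrees, less where a joint would pass 70% of its speed; a pose out of reach is approached as far as the arm can. A call with a gripper value outside its range is refused whole. OPENING is the finger opening in cm, from 0 to 8.76, set as the call begins (- or left out, the last holds). The fingers move at their own pace and stop on an object; FORCE is the grip in N (left out, the last holds). Time passes only in rows, so rows that repeat a pose let the fingers close, or fill a call up. It gives the time, the measured TCP pose, the force, the opening and the grip force at its end, in the units of the state.
- arm.get_state(): the state, without advancing time (a new reading comes with each control period).
- arm.grab_frame(name): name is "scene" or "side" or "wrist"; returns the picture (420x560x3 uint8, red, green, blue); there is no depth.
- arm.calibration(name): a dict with "fx", "fy", "cx", "cy" (pixels), "world_from_camera" (4x4, takes a point from camera to world coordinates). Camera axes: x right, y down, z forward; pixel columns grow to the right and rows downward; lengths in m; the calibration is good to about 2 mm. A picture is of the moment at which its call begins: read the wrist's pose just before it. calibration takes no time and is no camera call; for the wrist camera it gives the pose at the moment of the call.
- arm.job_done(): hands the job in; it is judged then, once.
Trained networks look in the newest picture that a camera, given by its name, has taken for a name from the list of things; names that differ only in an ending like _2 or _b are one class to them, and where a whole thing is asked for, a point or a joint stands for the part that bears it (a point fixed in the world has none). Each returns a list of dicts, best first, with "confidence" (0 to 1); they miss things now and then, are a little off and sometimes report something else, mostly with a low value. They report only what shows in the picture. A call takes as long as a camera call.
- arm.find_in(camera, query): "centre" ([x, y, z] in m, in world coordinates, good to about 4 mm: the middle of the surface that is visible of it).
- arm.masks_of(camera, query): "pixels" (420x560 bool, what is visible of it).
- arm.mark_of(camera, query): "centre" ([x, y, z] in m, in world coordinates, good to about 4 mm: a listed point, or the origin of a listed thing).
The state is a dict: "t": time; "q": joint angles; "qd": joint speeds; "joint_efforts": joint torques, N m; "eef_pos": TCP position; "ee_rot": TCP orientation; "force": force on the tool from outside, world axes, zero at the start; "moment": the same for the moment, N m; "width": finger opening in m; "gripper_force": force on a finger pad.
Only numpy, scipy, OpenCV 4.12 (cv2) and the standard library are available. Lean on these libraries where they do the work, as an engineer would, in place of code of your own. Each camera call takes 0.05 s, during which the arm holds its last target. There are 200 camera calls.

## Working session

There is one attempt and no reset: what is moved stays moved. The work goes in short steps, Python scripts to look and compute and a shell command to move; the robot and the scene stay as the last step left them, time stands still between calls to the robot, and variables do not carry over. Pictures are saved under pics/ and viewed, at most 16 in all, crops included, and the job is handed in when it is done.

```bash
ls; mkdir -p pics
python3 - <<'E'
from station import arm
import cv2,numpy as np
s=arm.get_state();print(s['t'],s['eef_pos'],s['ee_rot'],s['width'],arm.grip_point_offset)
for c in ['scene','side']:
    im=arm.grab_frame(c);cv2.imwrite(f'pics/{c}0.png',im[:,:,::-1])
    for n in 'steel_bushing brass_bushing bearing_ring stepped_shaft nest_ring nest_shaft nest_brass nest_steel stylus_case step_standard'.split():
        print(c,n,[(np.round(d['centre'],3).tolist(),round(d['confidence'],2)) for d in arm.mark_of(c,n)[:2]])
E
```

```text
pics
0.0 [ 0.27671656 -0.61512899  0.22564316] [ 3.13995263e+00 -1.52824599e-04 -2.71896351e+00] 0.08762189402291738 0.0188
scene steel_bushing [([0.534, -0.276, 0.008], 0.43)]
scene brass_bushing [([0.524, -0.276, 0.007], 0.68)]
scene bearing_ring [([0.458, 0.038, 0.0], 0.62)]
scene stepped_shaft [([0.435, -0.164, 0.005], 0.57), ([0.433, 0.173, 0.002], 0.45)]
scene nest_ring [([0.523, -0.274, 0.005], 0.61)]
scene nest_shaft [([0.436, -0.165, 0.003], 0.89)]
scene nest_brass [([0.444, -0.287, 0.004], 0.91)]
scene nest_steel [([0.523, -0.157, 0.002], 0.91)]
scene stylus_case []
scene step_standard []
side steel_bushing [([0.439, 0.41, 0.001], 0.74), ([0.443, -0.287, 0.004], 0.55)]
side brass_bushing [([0.434, 0.178, 0.002], 0.63)]
side bearing_ring [([0.455, 0.043, -0.004], 0.67), ([0.441, -0.163, 0.004], 0.3)]
side stepped_shaft [([0.432, 0.177, 0.0], 0.83)]
side nest_ring [([0.526, -0.28, 0.003], 0.79)]
side nest_shaft [([0.44, -0.164, -0.0], 0.73)]
side nest_brass [([0.444, -0.288, 0.002], 0.75), ([0.522, -0.281, 0.002], 0.64)]
side nest_steel [([0.519, -0.16, 0.003], 0.55)]
side stylus_case [([0.44, 0.413, 0.001], 0.65)]
side step_standard [([0.47, 0.499, -0.003], 0.64)]
```

View pics/scene0.png

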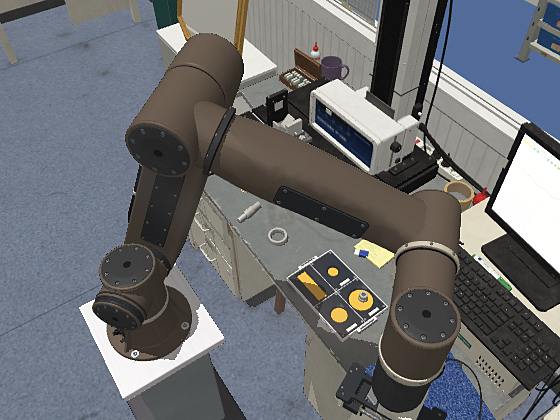

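View pics/side0.png

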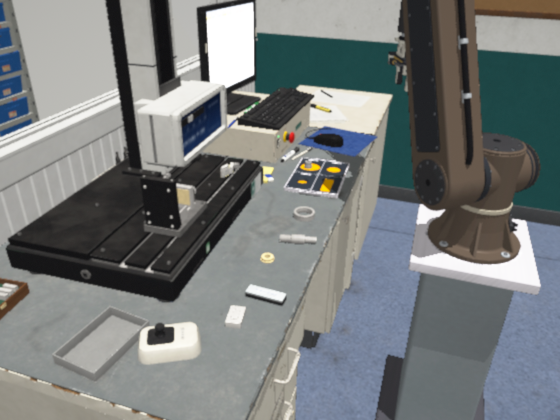

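The scene view shows the tray with the steel bushing at about (362,297) in the large nest. The side view shows the ring (303,213), shaft (298,239), brass (267,258), stylus case (266,294) and step standard (235,316).

```bash
cat > h.py <<'E'
from station import arm
import cv2,numpy as np
from scipy.spatial.transform import Rotation as R
def T(s=None):
    s=s or arm.get_state(); return np.array(s['eef_pos']),R.from_euler('xyz',s['ee_rot']).as_matrix()
def go(p,yaw,s=None):
    "shift (cm) and turn (deg) in tool axes to TCP p, tool down with yaw (mod pi nearest)"
    p0,M=T(s); best=None
    for k in(-1,0,1,2):
        G=R.from_euler('xyz',[np.pi,0,yaw+k*np.pi]).as_matrix()
        w=np.degrees(R.from_matrix(M.T@G).as_rotvec())
        if best is None or np.linalg.norm(w)<np.linalg.norm(best): best=w
    print('d',np.round(M.T@(np.array(p)-p0)*100,2),'w',np.round(best,1))
def ray(cal,uv,z):
    "pixels Nx2 -> world points on plane z"
    uv=np.atleast_2d(uv).astype(float);W=cal['world_from_camera'];W=np.array(W)
    d=np.c_[(uv[:,0]-cal['cx'])/cal['fx'],(uv[:,1]-cal['cy'])/cal['fy'],np.ones(len(uv))]@W[:3,:3].T
    o=W[:3,3]; return o+d*((z-o[2])/d[:,2])[:,None]
def shot(c,f):
    cal=arm.calibration(c); im=arm.grab_frame(c); cv2.imwrite(f'pics/{f}.png',im[:,:,::-1]); return cal,im
E
python3 - <<'E'
from h import *
cal=arm.calibration('side')
for n,u,z in [('ring',(303,213),.01),('shaft',(298,239),.012),('brass',(267,258),.008),('case',(266,294),.012),('step',(235,316),.012)]: print(n,ray(cal,u,z).round(3))
print(ray(cal,[(281,239),(316,240)],.012).round(3))
p,M=T(); W=np.array(arm.calibration('wrist')['world_from_camera']); c=arm.calibration('wrist')
print('cam in tool',(M.T@(W[:3,3]-p)).round(3),(M.T@W[:3,:3]).round(2),c['fx'],c['cx'],c['cy'])
go([.49,-.22,.25],-np.pi/2); go([.49,-.22,.25],-np.pi)
print(arm.get_state()['q'])
E
```

```text
ring [[0.46  0.041 0.01 ]]
shaft [[0.434 0.181 0.012]]
brass [[0.482 0.283 0.008]]
case [[0.436 0.417 0.012]]
step [[0.472 0.505 0.012]]
[[0.475 0.195 0.012]
 [0.389 0.169 0.012]]
cam in tool [ 0.071  0.001 -0.158] [[-0.   -0.96 -0.26]
 [ 1.   -0.   -0.  ]
 [ 0.   -0.26  0.96]] 303.0609286284221 286.3680008313029 211.66844929477847
d [-35.66  27.33  -2.34] w [ -0.   -0.  -65.8]
d [-35.66  27.33  -2.34] w [-0.  -0.  24.2]
[-8.59843217e-01  3.58607834e-01  1.19070656e-02  2.00909500e-05
 -1.22407111e+00 -2.88098603e-01]
```

```bash
python3 -m crank '[{"dx":-4,"dy":3.6,"dz":0.3,"wz":3},{"dx":-8,"dy":7.2,"dz":0.6,"wz":6},{"dx":-12,"dy":10.8,"dz":1,"wz":9},{"dx":-16,"dy":14.4,"dz":1.3,"wz":12},{"dx":-20,"dy":18,"dz":1.6,"wz":15},{"dx":-24,"dy":21.6,"dz":2,"wz":18},{"dx":-28,"dy":25.2,"dz":2.3,"wz":21},{"dx":-32,"dy":28.9,"dz":2.6,"wz":24.2},{"dx":-32,"dy":28.9,"dz":2.6,"wz":24.2},{"dx":-32,"dy":28.9,"dz":2.6,"wz":24.2}]'
python3 - <<'E'
from h import *
cal,im=shot('wrist','w1')
for n in 'steel_bushing nest_ring nest_shaft nest_brass nest_steel'.split():
    print(n,[(np.round(d['centre'],3).tolist(),round(d['confidence'],2)) for d in arm.mark_of('wrist',n)[:2]])
    for d in arm.masks_of('wrist',n)[:1]:
        m=d['pixels'].astype(np.uint8);ct=max(cv2.findContours(m,0,2)[0],key=cv2.contourArea)
        print('   mask',round(d['confidence'],2),m.sum(),cv2.minAreaRect(ct), ray(cal,cv2.minAreaRect(ct)[0],.015).round(4))
E
```

```text
steel_bushing []
nest_ring [([0.526, -0.278, 0.001], 0.8)]
   mask 0.67 293 ((406.97344970703125, 407.89825439453125), (14.11081314086914, 28.1275577545166), 48.8140754699707) [[ 0.5134 -0.3057  0.015 ]]
nest_shaft []
nest_brass []
nest_steel []$[0]: bad value
```

View pics/w1.png

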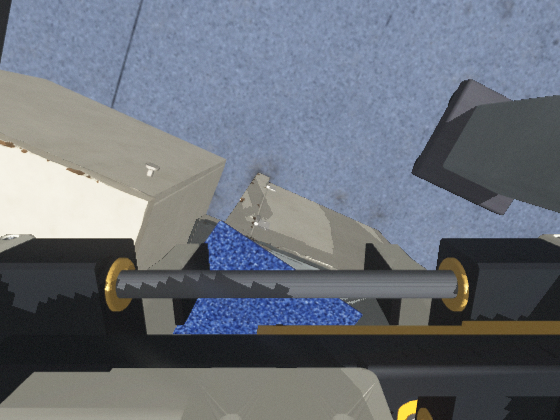

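The move was refused and the arm hasn't moved. The picture shows only the floor and the gripper along the bottom edge. I'll retry with all six keys.

```bash
python3 -m crank '[{"dx":-4,"dy":3.6,"dz":0.3,"wx":0,"wy":0,"wz":3},{"dx":-8,"dy":7.2,"dz":0.6,"wx":0,"wy":0,"wz":6},{"dx":-12,"dy":10.8,"dz":1,"wx":0,"wy":0,"wz":9},{"dx":-16,"dy":14.4,"dz":1.3,"wx":0,"wy":0,"wz":12},{"dx":-20,"dy":18,"dz":1.6,"wx":0,"wy":0,"wz":15},{"dx":-24,"dy":21.6,"dz":2,"wx":0,"wy":0,"wz":18},{"dx":-28,"dy":25.2,"dz":2.3,"wx":0,"wy":0,"wz":21},{"dx":-32,"dy":28.9,"dz":2.6,"wx":0,"wy":0,"wz":24.2},{"dx":-32,"dy":28.9,"dz":2.6,"wx":0,"wy":0,"wz":24.2},{"dx":-32,"dy":28.9,"dz":2.6,"wx":0,"wy":0,"wz":24.2}]'
cat > look.py <<'E'
import sys
from h import *
cal,im=shot('wrist',sys.argv[1])
for n in sys.argv[2:]:
    n,z=n.split(':')
    print(n,[(np.round(d['centre'],3).tolist(),round(d['confidence'],2)) for d in arm.mark_of('wrist',n)[:2]])
    for d in arm.masks_of('wrist',n)[:1]:
        m=d['pixels'].astype(np.uint8);ct=max(cv2.findContours(m,0,2)[0],key=cv2.contourArea)
        P=ray(cal,ct[:,0],float(z)); r=cv2.minAreaRect((P[:,:2]*1000).astype(np.float32)); c=cv2.minEnclosingCircle((P[:,:2]*1000).astype(np.float32))
        print('   mask',round(d['confidence'],2),m.sum(),'px',ct[:,0].mean(0).round(),'rect mm',np.round(r[0],1),np.round(r[1],1),round(r[2],1),'circ',np.round(c[0],1),round(c[1],1))
E
python3 look.py w2 steel_bushing:.031 nest_ring:.015 nest_shaft:.015 nest_brass:.015 nest_steel:.015
```

```text
t: 2.9
eef_pos: [0.4503, -0.2205, 0.2007]
ee_rot: [-3.141, 0.0, -3.14]
force: [-1.0, -0.4, -0.0]
width: 0.0875
gripper_force: 0.0
steel_bushing [([0.531, -0.28, 0.009], 0.73)]
   mask 0.6 451 px [241. 258.] rect mm [ 525.3 -275.2] [25.7 30.3] 82.2 circ [ 525.7 -276.8] 15.9
nest_ring [([0.524, -0.277, 0.002], 0.97), ([0.532, -0.281, 0.011], 0.66)]
   mask 0.9 3802 px [229. 246.] rect mm [ 516.8 -279.3] [ 64.  119.5] 1.8 circ [ 517.6 -279. ] 66.3
nest_shaft [([0.442, -0.164, 0.003], 0.86)]
   mask 0.6 7163 px [341. 174.] rect mm [ 437.9 -161.6] [ 79.7 120. ] 2.8 circ [ 437.7 -161.7] 70.4
nest_brass [([0.445, -0.287, 0.004], 0.97)]
   mask 0.68 7035 px [222. 185.] rect mm [ 444.1 -282.9] [ 80.4 119. ] 2.7 circ [ 443.  -283.2] 69.7
nest_steel [([0.518, -0.157, -0.0], 0.77), ([0.456, 0.043, -0.001], 0.52)]
   mask 0.67 4596 px [343. 236.] rect mm [ 513.7 -158. ] [ 68.8 119.6] 2.4 circ [ 511.9 -158.1] 65.6
```

View pics/w2.png

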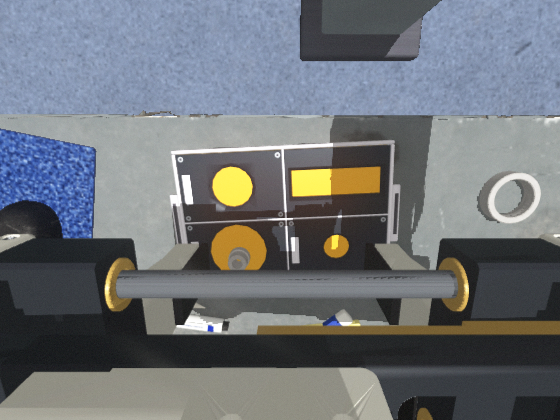

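The wrist view shows the brass nest (232,187), shaft slot (336,182), ring nest (238,250) with the bushing at (238,260), steel nest (336,246) and the bearing ring (512,197). Next I'll refine the pocket centres from the yellow floors.

Run:
```python
from h import *
cal=arm.calibration('wrist'); im=cv2.imread('pics/w2.png'); h=cv2.cvtColor(im,cv2.COLOR_BGR2HSV)
m=cv2.inRange(h,(15,120,60),(35,255,255)); m[:,:170]=0;m[:,400:]=0;m[268:]=0
n,l,st,ce=cv2.connectedComponentsWithStats(m)
Z={'brass':.010,'shaft':.007,'ring':.009,'steel':.007}
for i in range(1,n):
    if st[i,4]<80: continue
    ct=max(cv2.findContours((l==i).astype(np.uint8),0,1)[0],key=cv2.contourArea)
    for z in (.007,.009,.010):
        P=(ray(cal,ct[:,0],z)[:,:2]*1000).astype(np.float32); r=cv2.minAreaRect(P);c=cv2.fitEllipse(P)
        print(ce[i].round(),st[i,4],z,'rect',np.round(r[0],1),np.round(r[1],1),round(r[2],1),'ell',np.round(c[0],1),np.round(c[1],1))
```

```text
[232. 186.] 1284 0.007 rect [ 444.4 -284.2] [47.1 47.2] 16.6 ell [ 444.3 -284.1] [46.7 46.9]
[232. 186.] 1284 0.009 rect [ 444.1 -283.9] [46.9 46.9] 16.6 ell [ 443.9 -283.8] [46.5 46.6]
[232. 186.] 1284 0.01 rect [ 443.9 -283.7] [46.7 46.8] 16.6 ell [ 443.8 -283.6] [46.3 46.5]
[335. 181.] 2407 0.007 rect [ 438.5 -163. ] [ 32.2 104.1] 2.5 ell [ 438.4 -163.5] [ 34.3 135.7]
[335. 181.] 2407 0.009 rect [ 438.2 -163.3] [ 32.  103.5] 2.5 ell [ 438.1 -163.8] [ 34.2 134.9]
[335. 181.] 2407 0.01 rect [ 438.  -163.5] [ 31.9 103.2] 2.5 ell [ 437.9 -164. ] [ 34.1 134.5]
[238. 245.] 1644 0.007 rect [ 519.1 -280.1] [68.9 57. ] 90.0 ell [ 521.3 -280.3] [59.2 69.1]
[238. 245.] 1644 0.009 rect [ 518.3 -279.7] [68.5 56.7] 90.0 ell [ 520.5 -280. ] [58.8 68.7]
[238. 245.] 1644 0.01 rect [ 517.9 -279.5] [68.3 56.6] 90.0 ell [ 520.1 -279.8] [58.7 68.5]
[336. 246.] 476 0.007 rect [ 518.8 -159.3] [31.2 30.5] 90.0 ell [ 519.3 -159. ] [30.  30.9]
[336. 246.] 476 0.009 rect [ 518.  -159.6] [31.  30.3] 90.0 ell [ 518.5 -159.3] [29.9 30.8]
[336. 246.] 476 0.01 rect [ 517.6 -159.8] [30.9 30.2] 90.0 ell [ 518.1 -159.5] [29.8 30.7]
```

```bash
python3 -m crank '[{"dx":-2,"dy":-2,"dz":2,"wx":0,"wy":0,"wz":-1},{"dx":-4,"dy":-4,"dz":4,"wx":0,"wy":0,"wz":-2},{"dx":-5,"dy":-6,"dz":5,"wx":0,"wy":0,"wz":-2.5},{"dx":-5,"dy":-6,"dz":5,"wx":0,"wy":0,"wz":-2.5},{"dx":-5,"dy":-6,"dz":5,"wx":0,"wy":0,"wz":-2.5},{"dx":-5,"dy":-6,"dz":5,"wx":0,"wy":0,"wz":-2.5},{"dx":-5,"dy":-6,"dz":5,"wx":0,"wy":0,"wz":-2.5},{"dx":-5,"dy":-6,"dz":5,"wx":0,"wy":0,"wz":-2.5},{"dx":-5,"dy":-6,"dz":5,"wx":0,"wy":0,"wz":-2.5},{"dx":-5,"dy":-6,"dz":5,"wx":0,"wy":0,"wz":-2.5}]' 4.6
python3 look.py w3 steel_bushing:.031 nest_ring:.015
python3 - <<'E'
from h import *
cal=arm.calibration('wrist'); im=cv2.imread('pics/w3.png')
W=np.array(cal['world_from_camera']);uv=(np.c_[np.array([.524,-.2796,.009])-W[:3,3]]).T@W[:3,:3];uv=uv[0];u=cal['fx']*uv[0]/uv[2]+cal['cx'];v=cal['fy']*uv[1]/uv[2]+cal['cy'];print(u,v)
u=int(u);v=int(v);x0=u-80;y0=max(v-80,0);print(x0,y0)
cv2.imwrite('pics/w3c.png',cv2.resize(im[y0:y0+140,x0:x0+160],None,fx=4,fy=4,interpolation=2))
E
```

```text
t: 4.7
eef_pos: [0.5002, -0.2806, 0.1506]
ee_rot: [-3.142, 0.0, -3.097]
force: [0.5, -0.4, -0.4]
width: 0.0464
gripper_force: 0.0
steel_bushing [([0.531, -0.28, 0.009], 0.64)]
   mask 0.77 542 px [289. 235.] rect mm [ 528.1 -277.6] [27.7 22.4] 2.5 circ [ 528.2 -278.6] 14.5
nest_ring [([0.527, -0.278, 0.001], 0.66)]
   mask 0.62 7398 px [283. 230.] rect mm [ 525.1 -279.3] [ 78.9 119.5] 3.1 circ [ 514.9 -279.6] 64.7
285.6936686765956 223.74060334485597
205 143
```

View pics/w3c.png

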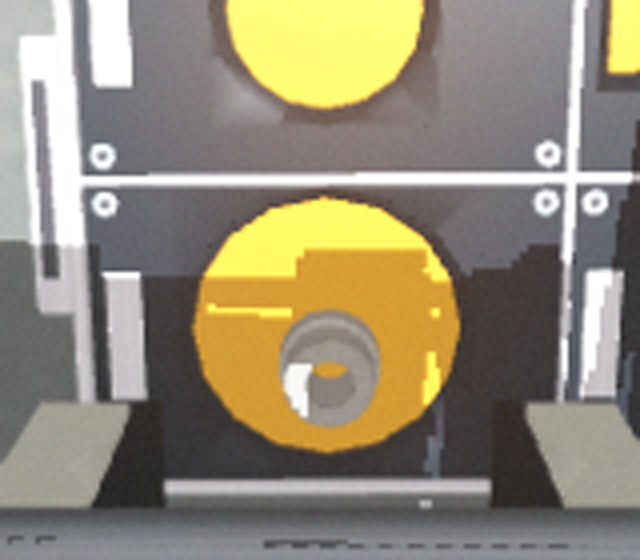

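The crop shows the ring pocket centred at (287,224) and the bushing's top face centred near (287.5,237.5) in full-picture pixels.

Run:
```python
from h import *
cal=arm.calibration('wrist')
print(ray(cal,(287.5,237.5),.031),ray(cal,(286.75,224),.009))
p=ray(cal,(287.5,237.5),.031)[0]; print(p); go([p[0],p[1],.10],-np.pi+.044);go([p[0],p[1],.016],-np.pi+.044)
```

```text
[[ 0.53096444 -0.2774906   0.031     ]] [[ 0.52423406 -0.2784949   0.009     ]]
[ 0.53096444 -0.2774906   0.031     ]
d [-3.09  0.18  5.05] w [ 0. -0.  0.]
d [-3.09  0.18 13.45] w [ 0. -0.  0.]
```

```bash
python3 -m crank '[{"dx":-2,"dy":0.1,"dz":3,"wx":0,"wy":0,"wz":0},{"dx":-3.1,"dy":0.2,"dz":6,"wx":0,"wy":0,"wz":0},{"dx":-3.1,"dy":0.2,"dz":8,"wx":0,"wy":0,"wz":0},{"dx":-3.1,"dy":0.2,"dz":9.5,"wx":0,"wy":0,"wz":0},{"dx":-3.1,"dy":0.2,"dz":11,"wx":0,"wy":0,"wz":0},{"dx":-3.1,"dy":0.2,"dz":12,"wx":0,"wy":0,"wz":0},{"dx":-3.1,"dy":0.2,"dz":12.8,"wx":0,"wy":0,"wz":0},{"dx":-3.1,"dy":0.2,"dz":13.2,"wx":0,"wy":0,"wz":0},{"dx":-3.1,"dy":0.2,"dz":13.4,"wx":0,"wy":0,"wz":0},{"dx":-3.1,"dy":0.2,"dz":13.4,"wx":0,"wy":0,"wz":0}]'
python3 - <<'E'
from h import *
shot('wrist','w4')
E
```

```text
t: 6.2
eef_pos: [0.5312, -0.2774, 0.0168]
ee_rot: [-3.141, 0.0, -3.098]
force: [-0.8, 0.3, 0.3]
width: 0.0458
gripper_force: 0.0
```

View pics/w4.png

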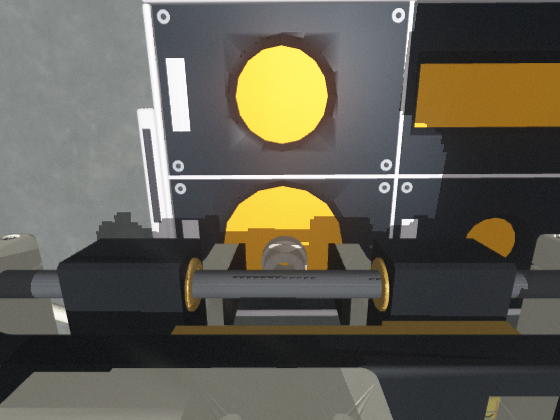

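The bushing sits midway between the fingers at (285,250). I'll close on it and lift.

```bash
python3 -m crank '[{"dx":0,"dy":0,"dz":0.1,"wx":0,"wy":0,"wz":0},{"dx":0,"dy":0,"dz":0.1,"wx":0,"wy":0,"wz":0},{"dx":0,"dy":0,"dz":0.1,"wx":0,"wy":0,"wz":0},{"dx":0,"dy":0,"dz":0.1,"wx":0,"wy":0,"wz":0},{"dx":0,"dy":0,"dz":0.1,"wx":0,"wy":0,"wz":0},{"dx":0,"dy":0,"dz":0.1,"wx":0,"wy":0,"wz":0},{"dx":0,"dy":0,"dz":0.1,"wx":0,"wy":0,"wz":0},{"dx":0,"dy":0,"dz":-0.5,"wx":0,"wy":0,"wz":0},{"dx":0,"dy":0,"dz":-2,"wx":0,"wy":0,"wz":0},{"dx":0,"dy":0,"dz":-4,"wx":0,"wy":0,"wz":0}]' 1.5 20
python3 - <<'E'
from h import *
s=arm.get_state();print(s['width'],s['gripper_force'],s['eef_pos'])
go([.519,-.1592,.06],-np.pi+.044);go([.519,-.1592,.0155],-np.pi+.044)
E
```

```text
t: 7.5
eef_pos: [0.531, -0.2773, 0.0575]
ee_rot: [3.142, -0.0, -3.098]
force: [-0.7, 0.2, 0.1]
width: 0.0254
gripper_force: 20.0
0.025410619205401504 20.000039041042328 [ 0.53095793 -0.27731381  0.0574996 ]
d [ 0.67 11.85 -0.25] w [ 0. -0.  0.]
d [ 0.67 11.85  4.2 ] w [ 0. -0.  0.]
```

```bash
python3 -m crank '[{"dx":0.2,"dy":4,"dz":0,"wx":0,"wy":0,"wz":0},{"dx":0.4,"dy":8,"dz":0,"wx":0,"wy":0,"wz":0},{"dx":0.7,"dy":11.8,"dz":0,"wx":0,"wy":0,"wz":0},{"dx":0.7,"dy":11.8,"dz":0,"wx":0,"wy":0,"wz":0},{"dx":0.7,"dy":11.8,"dz":1.5,"wx":0,"wy":0,"wz":0},{"dx":0.7,"dy":11.8,"dz":2.7,"wx":0,"wy":0,"wz":0},{"dx":0.7,"dy":11.8,"dz":3.5,"wx":0,"wy":0,"wz":0},{"dx":0.7,"dy":11.8,"dz":4.1,"wx":0,"wy":0,"wz":0},{"dx":0.7,"dy":11.8,"dz":4.1,"wx":0,"wy":0,"wz":0},{"dx":0.7,"dy":11.8,"dz":4.1,"wx":0,"wy":0,"wz":0}]'
python3 -m crank '[{"dx":0,"dy":0,"dz":0,"wx":0,"wy":0,"wz":0},{"dx":0,"dy":0,"dz":0,"wx":0,"wy":0,"wz":0},{"dx":0,"dy":0,"dz":0,"wx":0,"wy":0,"wz":0},{"dx":0,"dy":0,"dz":0,"wx":0,"wy":0,"wz":0},{"dx":0,"dy":0,"dz":-2,"wx":0,"wy":0,"wz":0},{"dx":0,"dy":0,"dz":-6,"wx":0,"wy":0,"wz":0},{"dx":3,"dy":0,"dz":-11,"wx":0,"wy":0,"wz":0},{"dx":5,"dy":0,"dz":-15,"wx":0,"wy":0,"wz":0},{"dx":5,"dy":0,"dz":-15,"wx":0,"wy":0,"wz":0},{"dx":5,"dy":0,"dz":-15,"wx":0,"wy":0,"wz":0}]' 4.6
python3 look.py w5 steel_bushing:.029
python3 - <<'E'
from h import *
im=cv2.imread('pics/w5.png');cv2.imwrite('pics/w5c.png',cv2.resize(im[120:300,180:400],None,fx=3,fy=3))
E
```

```text
t: 8.75
eef_pos: [0.5189, -0.16, 0.0153]
ee_rot: [-3.142, -0.0, -3.098]
force: [0.1, -0.7, -0.5]
width: 0.0254
gripper_force: 20.0
t: 10.0
eef_pos: [0.4689, -0.1618, 0.1655]
ee_rot: [3.141, 0.001, -3.098]
force: [-0.4, -0.6, 0.3]
width: 0.0461
gripper_force: 0.0
steel_bushing [([0.516, -0.161, 0.006], 0.79)]
   mask 0.88 517 px [286. 246.] rect mm [ 515.  -158.9] [30.  23.9] 1.9 circ [ 515.1 -158.4] 15.2
```

View pics/w5c.png

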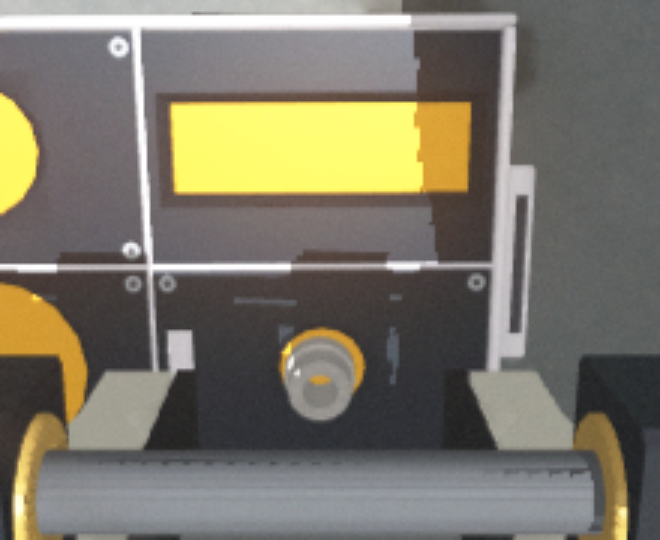

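The steel bushing stands in its nest, with yellow floor showing around its foot. Next I'll look at the ring and shaft.

```bash
python3 -m crank '[{"dx":0.3,"dy":4,"dz":-2,"wx":0,"wy":0,"wz":0},{"dx":0.8,"dy":8,"dz":-4,"wx":0,"wy":0,"wz":0},{"dx":1.2,"dy":12,"dz":-5.5,"wx":0,"wy":0,"wz":0},{"dx":1.6,"dy":16,"dz":-5.5,"wx":0,"wy":0,"wz":0},{"dx":2,"dy":20,"dz":-5.5,"wx":0,"wy":0,"wz":0},{"dx":2.4,"dy":24,"dz":-5.5,"wx":0,"wy":0,"wz":0},{"dx":2.8,"dy":27,"dz":-5.5,"wx":0,"wy":0,"wz":0},{"dx":2.8,"dy":27,"dz":-5.5,"wx":0,"wy":0,"wz":0},{"dx":2.8,"dy":27,"dz":-5.5,"wx":0,"wy":0,"wz":0},{"dx":2.8,"dy":27,"dz":-5.5,"wx":0,"wy":0,"wz":0}]' 8.7
python3 look.py w6 bearing_ring:.019 stepped_shaft:.012 brass_bushing:.010
```

```text
t: 11.4
eef_pos: [0.4291, 0.1059, 0.2202]
ee_rot: [-3.141, -0.001, -3.098]
force: [0.5, 0.1, 0.5]
width: 0.0871
gripper_force: 0.0
bearing_ring [([0.458, 0.042, -0.001], 0.8), ([0.436, 0.176, 0.001], 0.23)]
   mask 0.71 1230 px [232. 208.] rect mm [454.2  44. ] [60.3 63.1] 46.1 circ [453.4  43.3] 32.1
stepped_shaft [([0.436, 0.174, 0.0], 0.9)]
   mask 0.93 1285 px [344. 196.] rect mm [435.3 177.8] [99.  24.4] 14.0 circ [434.7 180.2] 49.5
brass_bushing [([0.483, 0.28, -0.001], 0.83)]
   mask 0.72 456 px [415. 235.] rect mm [481.4 274.5] [32.6 33.9] 2.4 circ [481.  274.8] 17.8
```

View pics/w6.png

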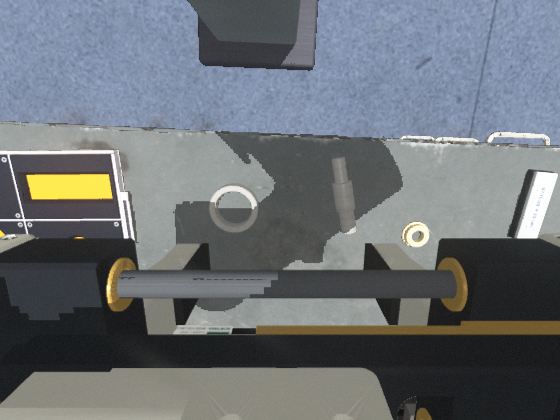

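The ring is at (233,208), the shaft at (343,196), the brass bushing at (415,235) and the stylus case at (534,204), which fits the positions reported. I'll take the ring first.

Run:
```python
from h import *
print(np.round(np.degrees(arm.get_state()['q']),1))
go([.457,.042,.08],-np.pi+.044);go([.457,.042,.0045],-np.pi+.044)
```

```text
[  39.6   -1.8  -27.6    0.   -64.2 -127.1]
d [-2.5  -6.55 14.06] w [ 0.  0. -0.]
d [-2.5  -6.55 21.61] w [ 0.  0. -0.]
```

```bash
python3 -m crank '[{"dx":-1.5,"dy":-4,"dz":3,"wx":0,"wy":0,"wz":0},{"dx":-2.5,"dy":-6.6,"dz":8,"wx":0,"wy":0,"wz":0},{"dx":-2.5,"dy":-6.6,"dz":12,"wx":0,"wy":0,"wz":0},{"dx":-2.5,"dy":-6.6,"dz":15,"wx":0,"wy":0,"wz":0},{"dx":-2.5,"dy":-6.6,"dz":17.5,"wx":0,"wy":0,"wz":0},{"dx":-2.5,"dy":-6.6,"dz":19.5,"wx":0,"wy":0,"wz":0},{"dx":-2.5,"dy":-6.6,"dz":20.8,"wx":0,"wy":0,"wz":0},{"dx":-2.5,"dy":-6.6,"dz":21.4,"wx":0,"wy":0,"wz":0},{"dx":-2.5,"dy":-6.6,"dz":21.6,"wx":0,"wy":0,"wz":0},{"dx":-2.5,"dy":-6.6,"dz":21.6,"wx":0,"wy":0,"wz":0}]'
python3 -m crank '[{"dx":0,"dy":0,"dz":0,"wx":0,"wy":0,"wz":0},{"dx":0,"dy":0,"dz":0,"wx":0,"wy":0,"wz":0},{"dx":0,"dy":0,"dz":0,"wx":0,"wy":0,"wz":0},{"dx":0,"dy":0,"dz":0,"wx":0,"wy":0,"wz":0},{"dx":0,"dy":0,"dz":0,"wx":0,"wy":0,"wz":0},{"dx":0,"dy":0,"dz":0,"wx":0,"wy":0,"wz":0},{"dx":0,"dy":0,"dz":0,"wx":0,"wy":0,"wz":0},{"dx":0,"dy":0,"dz":-0.3,"wx":0,"wy":0,"wz":0},{"dx":0,"dy":0,"dz":-2,"wx":0,"wy":0,"wz":0},{"dx":0,"dy":0,"dz":-5,"wx":0,"wy":0,"wz":0}]' 4.8 50
python3 - <<'E'
from h import *
shot('wrist','w7')
go([.5243,-.2794,.06],-np.pi+.044);go([.5243,-.2794,.016],-np.pi+.044)
E
```

```text
t: 13.0
eef_pos: [0.4573, 0.0419, 0.005]
ee_rot: [3.141, 0.001, -3.097]
force: [-0.1, 0.6, -0.0]
width: 0.0872
gripper_force: 0.0
t: 14.25
eef_pos: [0.4558, 0.0412, 0.0541]
ee_rot: [-3.14, -0.003, -3.098]
force: [1.2, -0.0, -2.3]
width: 0.0585
gripper_force: 50.0
d [ -5.16 -32.41  -0.2 ] w [0.  0.2 0. ]
d [ -5.15 -32.42   4.2 ] w [0.  0.2 0. ]
```

View pics/w7.png

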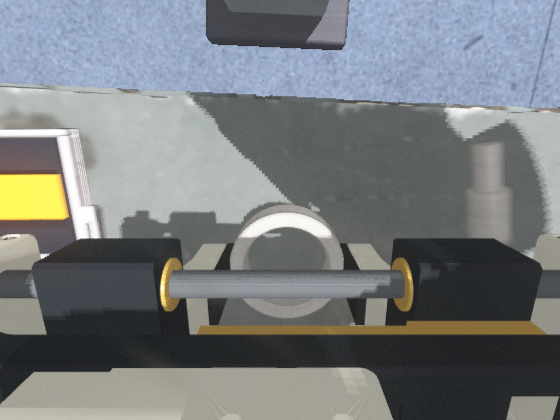

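The ring is held, with its top face centred about (287,262) and spanning u 231–343. I'll check its offset within the grip.

Run:
```python
from h import *
cal=arm.calibration('wrist')
for uv in [(287,262),(287,207),(287,318),(231,262),(343,262)]: print(uv,ray(cal,uv,.068).round(4), ray(cal,uv,.049).round(4))
```

```text
(287, 262) [[0.4553 0.0431 0.068 ]] [[0.4641 0.0436 0.049 ]]
(287, 207) [[0.4252 0.0418 0.068 ]] [[0.4301 0.0421 0.049 ]]
(287, 318) [[0.4894 0.0447 0.068 ]] [[0.5026 0.0453 0.049 ]]
(231, 262) [[0.4566 0.0135 0.068 ]] [[0.4656 0.0101 0.049 ]]
(343, 262) [[0.454  0.0728 0.068 ]] [[0.4626 0.0771 0.049 ]]
```

```bash
python3 -m crank '[{"dx":-0.7,"dy":-4,"dz":0,"wx":0,"wy":0,"wz":0},{"dx":-1.4,"dy":-9,"dz":0,"wx":0,"wy":0,"wz":0},{"dx":-2.1,"dy":-14,"dz":0,"wx":0,"wy":0,"wz":0},{"dx":-2.9,"dy":-19,"dz":0,"wx":0,"wy":0,"wz":0},{"dx":-3.7,"dy":-24,"dz":0,"wx":0,"wy":0,"wz":0},{"dx":-4.4,"dy":-28,"dz":0,"wx":0,"wy":0,"wz":0},{"dx":-4.9,"dy":-31,"dz":0,"wx":0,"wy":0,"wz":0},{"dx":-5.1,"dy":-32.4,"dz":0,"wx":0,"wy":0,"wz":0},{"dx":-5.1,"dy":-32.4,"dz":0,"wx":0,"wy":0,"wz":0},{"dx":-5.1,"dy":-32.4,"dz":1,"wx":0,"wy":0,"wz":0}]'
python3 - <<'E'
from h import *
s=arm.get_state();print(s['width']);go([.5243,-.2794,.016],-np.pi+.044)
E
```

```text
t: 15.55
eef_pos: [0.5225, -0.279, 0.0447]
ee_rot: [-3.141, 0.001, -3.097]
force: [-0.4, -0.6, -1.3]
width: 0.0588
gripper_force: 50.0
0.05877149715573484
d [-0.18 -0.04  2.87] w [-0.   0.1  0. ]
```

```bash
python3 -m crank '[{"dx":-0.1,"dy":0,"dz":0.7,"wx":0,"wy":0,"wz":0},{"dx":-0.1,"dy":0,"dz":1.4,"wx":0,"wy":0,"wz":0},{"dx":-0.1,"dy":0,"dz":2,"wx":0,"wy":0,"wz":0},{"dx":-0.1,"dy":0,"dz":2.4,"wx":0,"wy":0,"wz":0},{"dx":-0.1,"dy":0,"dz":2.7,"wx":0,"wy":0,"wz":0},{"dx":-0.1,"dy":0,"dz":2.9,"wx":0,"wy":0,"wz":0},{"dx":-0.1,"dy":0,"dz":2.9,"wx":0,"wy":0,"wz":0},{"dx":-0.1,"dy":0,"dz":2.9,"wx":0,"wy":0,"wz":0},{"dx":-0.1,"dy":0,"dz":2.9,"wx":0,"wy":0,"wz":0},{"dx":-0.1,"dy":0,"dz":2.9,"wx":0,"wy":0,"wz":0}]'
python3 -m crank '[{"dx":0,"dy":0,"dz":0,"wx":0,"wy":0,"wz":0},{"dx":0,"dy":0,"dz":0,"wx":0,"wy":0,"wz":0},{"dx":0,"dy":0,"dz":0,"wx":0,"wy":0,"wz":0},{"dx":0,"dy":0,"dz":0,"wx":0,"wy":0,"wz":0},{"dx":0,"dy":0,"dz":-2,"wx":0,"wy":0,"wz":0},{"dx":0,"dy":0,"dz":-6,"wx":0,"wy":0,"wz":0},{"dx":3,"dy":0,"dz":-11,"wx":0,"wy":0,"wz":0},{"dx":5,"dy":0,"dz":-16,"wx":0,"wy":0,"wz":0},{"dx":6,"dy":0,"dz":-18,"wx":0,"wy":0,"wz":0},{"dx":6,"dy":0,"dz":-18,"wx":0,"wy":0,"wz":0}]' 8
python3 look.py w8 bearing_ring:.028 steel_bushing:.029
python3 - <<'E'
from h import *
im=cv2.imread('pics/w8.png');cv2.imwrite('pics/w8c.png',cv2.resize(im[100:300,180:440],None,fx=2.5,fy=2.5))
go([.45,.176,.15],np.radians(194))
E
```

```text
t: 16.8
eef_pos: [0.5232, -0.2797, 0.0156]
ee_rot: [-3.142, 0.0, -3.098]
force: [-0.4, 0.0, -2.4]
width: 0.0588
gripper_force: 50.0
t: 18.05
eef_pos: [0.4637, -0.2826, 0.1979]
ee_rot: [-3.14, 0.004, -3.098]
force: [-0.0, -1.1, -0.4]
width: 0.0802
gripper_force: 0.0
bearing_ring [([0.525, -0.278, 0.007], 0.77)]
steel_bushing []
d [-0.73 45.82  4.46] w [  0.   -0.1 -11.5]
```

View pics/w8c.png

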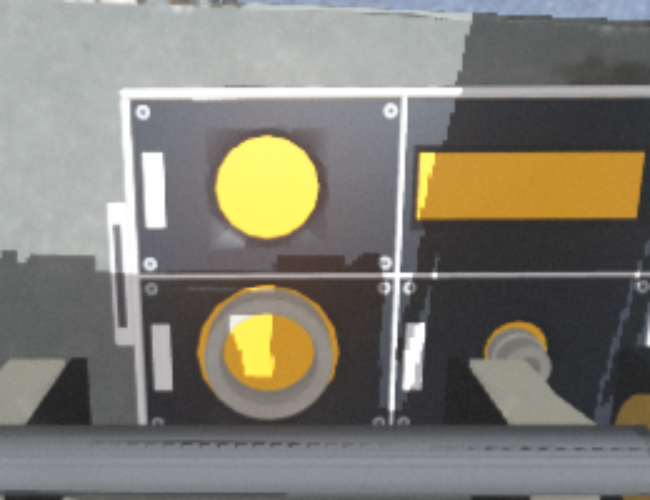

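The ring lies in its nest with yellow floor around it, and the steel bushing is still seated. On to the shaft.

```bash
python3 -m crank '[{"dx":0.3,"dy":4,"dz":0,"wx":0,"wy":0,"wz":-1},{"dx":0.6,"dy":9,"dz":0,"wx":0,"wy":0,"wz":-3},{"dx":0.9,"dy":15,"dz":0,"wx":0,"wy":0,"wz":-5},{"dx":1.2,"dy":21,"dz":0,"wx":0,"wy":0,"wz":-7},{"dx":1.5,"dy":27,"dz":0,"wx":0,"wy":0,"wz":-9},{"dx":1.8,"dy":33,"dz":0,"wx":0,"wy":0,"wz":-10},{"dx":2.1,"dy":39,"dz":0,"wx":0,"wy":0,"wz":-11},{"dx":2.3,"dy":43,"dz":0,"wx":0,"wy":0,"wz":-11.5},{"dx":2.3,"dy":45.3,"dz":0,"wx":0,"wy":0,"wz":-11.5},{"dx":2.3,"dy":45.3,"dz":0,"wx":0,"wy":0,"wz":-11.5}]' 5
python3 look.py w9 stepped_shaft:.012 brass_bushing:.012
python3 - <<'E'
from h import *
im=cv2.imread('pics/w9.png');cv2.imwrite('pics/w9c.png',im[60:260,180:460].repeat(2,0).repeat(2,1))
for a in (194,):
  go([.436,.176,.08],np.radians(a));go([.436,.176,.005],np.radians(a))
E
```

```text
t: 19.55
eef_pos: [0.4201, 0.1706, 0.1946]
ee_rot: [-3.141, -0.002, -2.894]
force: [-0.5, -0.6, 0.2]
width: 0.0498
gripper_force: 0.0
stepped_shaft [([0.435, 0.176, -0.0], 0.87)]
   mask 0.93 1417 px [288. 206.] rect mm [434.5 177.8] [97.9 23. ] 13.8 circ [435.  176.3] 49.3
brass_bushing []
d [-1.71  0.35 11.53] w [-0. -0. -0.]
d [-1.72  0.36 19.03] w [-0. -0. -0.]
```

View pics/w9c.png

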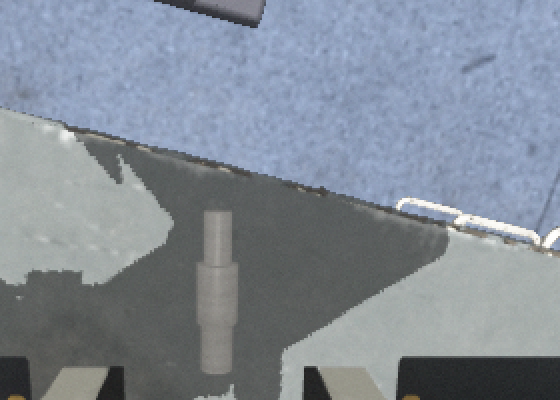

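The shaft is aligned with the tool. Its thick middle is at crop (217,292), i.e. (288,206) in the full picture.

```bash
python3 -m crank '[{"dx":-1.7,"dy":0.4,"dz":4,"wx":0,"wy":0,"wz":0},{"dx":-1.7,"dy":0.4,"dz":8,"wx":0,"wy":0,"wz":0},{"dx":-1.7,"dy":0.4,"dz":11,"wx":0,"wy":0,"wz":0},{"dx":-1.7,"dy":0.4,"dz":13.5,"wx":0,"wy":0,"wz":0},{"dx":-1.7,"dy":0.4,"dz":15.5,"wx":0,"wy":0,"wz":0},{"dx":-1.7,"dy":0.4,"dz":17,"wx":0,"wy":0,"wz":0},{"dx":-1.7,"dy":0.4,"dz":18.2,"wx":0,"wy":0,"wz":0},{"dx":-1.7,"dy":0.4,"dz":18.9,"wx":0,"wy":0,"wz":0},{"dx":-1.7,"dy":0.4,"dz":18.9,"wx":0,"wy":0,"wz":0},{"dx":-1.7,"dy":0.4,"dz":18.9,"wx":0,"wy":0,"wz":0}]'
python3 -m crank '[{"dx":0,"dy":0,"dz":0,"wx":0,"wy":0,"wz":0},{"dx":0,"dy":0,"dz":0,"wx":0,"wy":0,"wz":0},{"dx":0,"dy":0,"dz":0,"wx":0,"wy":0,"wz":0},{"dx":0,"dy":0,"dz":0,"wx":0,"wy":0,"wz":0},{"dx":0,"dy":0,"dz":0,"wx":0,"wy":0,"wz":0},{"dx":0,"dy":0,"dz":0,"wx":0,"wy":0,"wz":0},{"dx":0,"dy":0,"dz":0,"wx":0,"wy":0,"wz":0},{"dx":0,"dy":0,"dz":-1,"wx":0,"wy":0,"wz":0},{"dx":0,"dy":0,"dz":-4,"wx":0,"wy":0,"wz":0},{"dx":0,"dy":0,"dz":-8,"wx":0,"wy":0,"wz":0}]' 1.5 35
python3 - <<'E'
from h import *
s=arm.get_state();print(s['width'],s['q']);go([.4383,-.1632,.08],np.radians(-87.5))
E
```

```text
t: 21.05
eef_pos: [0.4361, 0.1774, 0.007]
ee_rot: [3.141, 0.001, -2.897]
force: [0.1, 1.0, 0.1]
width: 0.0499
gripper_force: 0.0
t: 22.3
eef_pos: [0.435, 0.1765, 0.0869]
ee_rot: [-3.14, -0.002, -2.897]
force: [0.9, 0.2, -1.7]
width: 0.0233
gripper_force: 35.0
0.0233490466048813 [ 8.06109566e-01  1.68495032e-01 -6.14071444e-01 -2.70532617e-04
 -7.91011249e-01 -2.13211963e+00]
d [  7.91 -33.04   0.75] w [  0.   -0.2 -78.5]
```

```bash
python3 -m crank '[{"dx":0.8,"dy":-3,"dz":0,"wx":0,"wy":0,"wz":-8},{"dx":1.6,"dy":-7,"dz":0,"wx":0,"wy":0,"wz":-16},{"dx":2.6,"dy":-11,"dz":0,"wx":0,"wy":0,"wz":-25},{"dx":3.5,"dy":-15,"dz":0,"wx":0,"wy":0,"wz":-34},{"dx":4.5,"dy":-19,"dz":0,"wx":0,"wy":0,"wz":-43},{"dx":5.5,"dy":-23,"dz":0,"wx":0,"wy":0,"wz":-52},{"dx":6.5,"dy":-27,"dz":0,"wx":0,"wy":0,"wz":-61},{"dx":7.3,"dy":-31,"dz":0,"wx":0,"wy":0,"wz":-70},{"dx":7.9,"dy":-33,"dz":0,"wx":0,"wy":0,"wz":-78.5},{"dx":7.9,"dy":-33,"dz":0.5,"wx":0,"wy":0,"wz":-78.5}]'
python3 - <<'E'
from h import *
s=arm.get_state();print(s['width']);go([.4383,-.1632,.016],np.radians(-87.5));shot('wrist','w10')
E
```

```text
t: 23.55
eef_pos: [0.439, -0.1632, 0.0817]
ee_rot: [-3.141, 0.0, -1.529]
force: [0.4, 0.7, -2.4]
width: 0.0237
gripper_force: 35.0
0.023714126413702165
d [-0.    0.07  6.57] w [-0.   0.  -0.1]
```

View pics/w10.png

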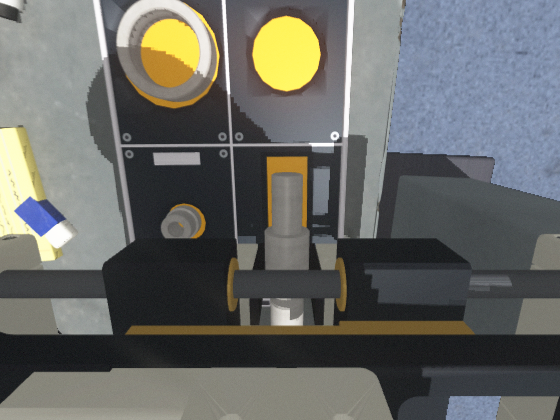

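The shaft is in line over its slot, with its near end at (287,175).

```bash
python3 - <<'E'
from h import *
print(ray(arm.calibration('wrist'),(287,174),.092))
E
python3 -m crank '[{"dx":0,"dy":0,"dz":1.5,"wx":0,"wy":0,"wz":0},{"dx":0,"dy":0,"dz":3,"wx":0,"wy":0,"wz":0},{"dx":0,"dy":0,"dz":4.2,"wx":0,"wy":0,"wz":0},{"dx":0,"dy":0,"dz":5.2,"wx":0,"wy":0,"wz":0},{"dx":0,"dy":0,"dz":6,"wx":0,"wy":0,"wz":0},{"dx":0,"dy":0,"dz":6.4,"wx":0,"wy":0,"wz":0},{"dx":0,"dy":0,"dz":6.5,"wx":0,"wy":0,"wz":0},{"dx":0,"dy":0,"dz":6.5,"wx":0,"wy":0,"wz":0},{"dx":0,"dy":0,"dz":6.5,"wx":0,"wy":0,"wz":0},{"dx":0,"dy":0,"dz":6.5,"wx":0,"wy":0,"wz":0}]'
```

```text
[[ 0.44001053 -0.2112273   0.092     ]]
t: 24.85
eef_pos: [0.4393, -0.1621, 0.0168]
ee_rot: [-3.141, 0.0, -1.527]
force: [0.7, -0.5, -1.9]
width: 0.0237
gripper_force: 35.0
```

```bash
python3 -m crank '[{"dx":0,"dy":0,"dz":0,"wx":0,"wy":0,"wz":0},{"dx":0,"dy":0,"dz":0,"wx":0,"wy":0,"wz":0},{"dx":0,"dy":0,"dz":0,"wx":0,"wy":0,"wz":0},{"dx":0,"dy":0,"dz":0,"wx":0,"wy":0,"wz":0},{"dx":0,"dy":0,"dz":-2,"wx":0,"wy":0,"wz":0},{"dx":0,"dy":0,"dz":-6,"wx":0,"wy":0,"wz":0},{"dx":0,"dy":0,"dz":-11,"wx":0,"wy":0,"wz":0},{"dx":0,"dy":0,"dz":-16,"wx":0,"wy":0,"wz":0},{"dx":0,"dy":0,"dz":-18,"wx":0,"wy":0,"wz":0},{"dx":0,"dy":0,"dz":-18,"wx":0,"wy":0,"wz":0}]' 4.2
python3 look.py w11 stepped_shaft:.019 bearing_ring:.028 steel_bushing:.029
python3 - <<'E'
from h import *
im=cv2.imread('pics/w11.png');cv2.imwrite('pics/w11c.png',im[60:260,140:420].repeat(2,0).repeat(2,1))
go([.46,.279,.2],-np.pi);print(arm.get_state()['q'])
E
```

```text
t: 26.1
eef_pos: [0.4401, -0.1621, 0.1983]
ee_rot: [-3.138, -0.0, -1.527]
force: [0.6, 0.3, 0.4]
width: 0.0421
gripper_force: 0.0
stepped_shaft [([0.441, -0.164, 0.008], 0.77)]
   mask 0.71 1437 px [287. 191.] rect mm [ 438.9 -162. ] [22.9 95.8] 2.6 circ [ 438.9 -161.8] 48.3
bearing_ring [([0.517, -0.162, 0.01], 0.72)]
   mask 0.97 1800 px [213.  77.] rect mm [ 520.6 -277.9] [59.3 62. ] 42.5 circ [ 520.5 -278.4] 31.6
steel_bushing [([0.516, -0.163, 0.008], 0.71)]
   mask 0.65 430 px [217. 191.] rect mm [ 517.4 -162.5] [28.4 22.8] 46.6 circ [ 517.4 -162.8] 14.4
d [-43.97  -4.07  -0.44] w [  0.1   0.1 -87.5]
[ 6.86042786e-02  3.76691439e-02 -4.72230651e-01 -9.90533512e-05
 -1.06276359e+00 -2.45367022e-02]
```

View pics/w11c.png

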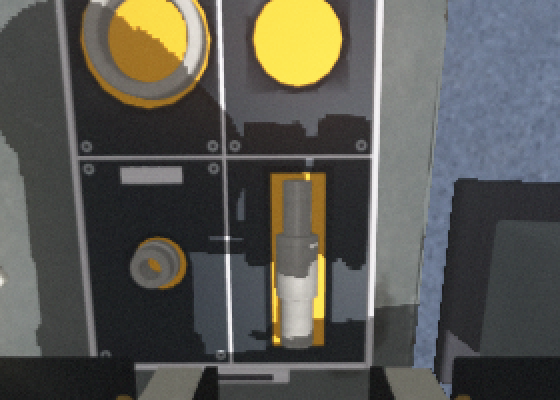

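The shaft lies in the slot, and the ring and steel bushing are seated. Now the brass bushing.

```bash
python3 -m crank '[{"dx":-3,"dy":-0.3,"dz":0,"wx":0,"wy":0,"wz":8},{"dx":-8,"dy":-0.7,"dz":0,"wx":0,"wy":0,"wz":17},{"dx":-13,"dy":-1.2,"dz":0,"wx":0,"wy":0,"wz":26},{"dx":-18,"dy":-1.7,"dz":0,"wx":0,"wy":0,"wz":35},{"dx":-23,"dy":-2.1,"dz":0,"wx":0,"wy":0,"wz":44},{"dx":-28,"dy":-2.6,"dz":0,"wx":0,"wy":0,"wz":53},{"dx":-33,"dy":-3.1,"dz":0,"wx":0,"wy":0,"wz":62},{"dx":-38,"dy":-3.5,"dz":0,"wx":0,"wy":0,"wz":71},{"dx":-42,"dy":-3.9,"dz":0,"wx":0,"wy":0,"wz":80},{"dx":-44,"dy":-4.1,"dz":0,"wx":0,"wy":0,"wz":80}]' 5.5
python3 look.py w12 brass_bushing:.005 stylus_case:.018
python3 - <<'E'
from h import *
im=cv2.imread('pics/w12.png');cv2.imwrite('pics/w12c.png',im[80:280,180:460].repeat(2,0).repeat(2,1))
print(arm.get_state()['eef_pos'],arm.get_state()['ee_rot'])
E
```

```text
t: 27.7
eef_pos: [0.4605, 0.281, 0.1957]
ee_rot: [-3.141, -0.001, -2.922]
force: [0.0, -0.0, 0.5]
width: 0.0551
gripper_force: 0.0
brass_bushing [([0.487, 0.278, -0.0], 0.94)]
   mask 0.66 524 px [278. 208.] rect mm [482.5 276.9] [32.4 32.8] 57.8 circ [482.5 276.9] 17.1
stylus_case [([0.438, 0.413, 0.002], 0.56)]
   mask 0.55 2085 px [404. 196.] rect mm [436.8 411.2] [32.8 87.2] 87.7 circ [436.7 411.2] 45.3
[0.46049883 0.2783545  0.1962268 ] [-3.14100346e+00 -8.52389590e-04 -2.92180304e+00]
```

View pics/w12c.png

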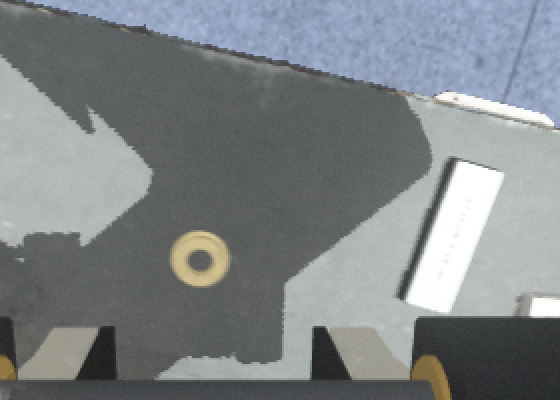

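The brass bushing is at (280,209) and the case is well clear to the right. The arm was still settling when that picture was taken, so I'll re-measure.

```bash
python3 look.py w13 brass_bushing:.005
python3 - <<'E'
from h import *
go([.4835,.277,.002],np.radians(-167.4));
E
```

```text
brass_bushing [([0.488, 0.278, -0.0], 0.8)]
   mask 0.59 484 px [279. 209.] rect mm [482.2 276.7] [32.5 32.7] 57.9 circ [482.1 276.8] 16.9
d [-2.19 -0.62 19.47] w [ 0.   0.  -0.1]
```

```bash
python3 -m crank '[{"dx":-2.2,"dy":-0.6,"dz":4,"wx":0,"wy":0,"wz":0},{"dx":-2.2,"dy":-0.6,"dz":8,"wx":0,"wy":0,"wz":0},{"dx":-2.2,"dy":-0.6,"dz":11,"wx":0,"wy":0,"wz":0},{"dx":-2.2,"dy":-0.6,"dz":13.5,"wx":0,"wy":0,"wz":0},{"dx":-2.2,"dy":-0.6,"dz":15.5,"wx":0,"wy":0,"wz":0},{"dx":-2.2,"dy":-0.6,"dz":17,"wx":0,"wy":0,"wz":0},{"dx":-2.2,"dy":-0.6,"dz":18.2,"wx":0,"wy":0,"wz":0},{"dx":-2.2,"dy":-0.6,"dz":19,"wx":0,"wy":0,"wz":0},{"dx":-2.2,"dy":-0.6,"dz":19.4,"wx":0,"wy":0,"wz":0},{"dx":-2.2,"dy":-0.6,"dz":19.4,"wx":0,"wy":0,"wz":0}]'
python3 -m crank '[{"dx":0,"dy":0,"dz":0,"wx":0,"wy":0,"wz":0},{"dx":0,"dy":0,"dz":0,"wx":0,"wy":0,"wz":0},{"dx":0,"dy":0,"dz":0,"wx":0,"wy":0,"wz":0},{"dx":0,"dy":0,"dz":0,"wx":0,"wy":0,"wz":0},{"dx":0,"dy":0,"dz":0,"wx":0,"wy":0,"wz":0},{"dx":0,"dy":0,"dz":0,"wx":0,"wy":0,"wz":0},{"dx":0,"dy":0,"dz":0,"wx":0,"wy":0,"wz":0},{"dx":0,"dy":0,"dz":-1,"wx":0,"wy":0,"wz":0},{"dx":0,"dy":0,"dz":-4,"wx":0,"wy":0,"wz":0},{"dx":0,"dy":0,"dz":-8,"wx":0,"wy":0,"wz":0}]' 2 25
python3 - <<'E'
from h import *
s=arm.get_state();print(s['width'],s['gripper_force']);go([.4438,-.2836,.08],np.radians(-177.5))
E
```

```text
t: 29.35
eef_pos: [0.4835, 0.2783, 0.0026]
ee_rot: [-3.142, -0.0, -2.923]
force: [-0.2, -0.4, -0.9]
width: 0.0549
gripper_force: 0.0
t: 30.6
eef_pos: [0.4828, 0.2775, 0.0828]
ee_rot: [-3.14, -0.002, -2.923]
force: [0.8, 1.1, 0.5]
width: 0.0309
gripper_force: 24.9
0.030871190305254006 24.86711289093364
d [ 15.97 -53.93   0.39] w [-0.1 -0.1 10. ]
```

Run:
```python
from h import *
cal,im=shot('wrist','w14');cv2.imwrite('pics/w14c.png',cv2.resize(im[190:310,210:370,::-1],None,fx=4,fy=4,interpolation=2))
```

```text
(no output)
```

View pics/w14c.png

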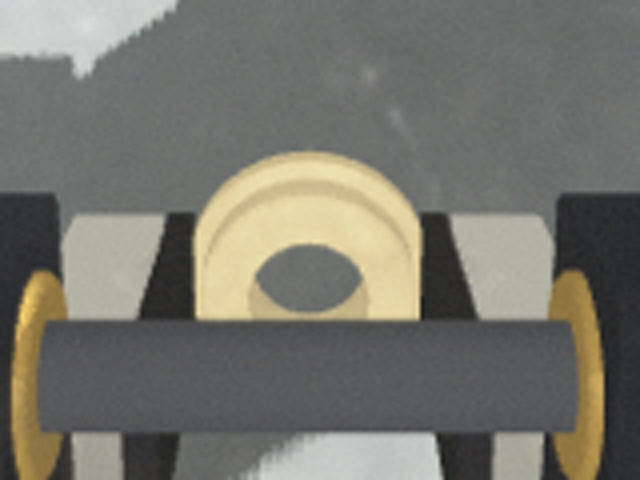

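The brass bushing is held by the flange and level, with its hole at about (287,260) in the full picture. I'll check its offset and carry it over.

```bash
python3 - <<'E'
from h import *
cal=arm.calibration('wrist');p,M=T()
q=ray(cal,[(287,258),(287,228)],.0925); print(p,(q-p)@M)
E
python3 -m crank '[{"dx":1,"dy":-4,"dz":0,"wx":0,"wy":0,"wz":1},{"dx":2.7,"dy":-9,"dz":0,"wx":0,"wy":0,"wz":2},{"dx":4.4,"dy":-15,"dz":0,"wx":0,"wy":0,"wz":3},{"dx":6.2,"dy":-21,"dz":0,"wx":0,"wy":0,"wz":4},{"dx":8,"dy":-27,"dz":0,"wx":0,"wy":0,"wz":5},{"dx":9.8,"dy":-33,"dz":0,"wx":0,"wy":0,"wz":6},{"dx":11.5,"dy":-39,"dz":0,"wx":0,"wy":0,"wz":7},{"dx":13.3,"dy":-45,"dz":0,"wx":0,"wy":0,"wz":8},{"dx":14.8,"dy":-50,"dz":0,"wx":0,"wy":0,"wz":9},{"dx":16,"dy":-54,"dz":0,"wx":0,"wy":0,"wz":10}]'
python3 - <<'E'
from h import *
s=arm.get_state();print(s['width'],s['gripper_force']);go([.4438,-.2836,.016],np.radians(-177.5))
E
```

```text
[0.48550036 0.27975178 0.08889686] [[ 0.00218145  0.00116758 -0.00361222]
 [ 0.01959928  0.00117407 -0.00370675]]
t: 31.9
eef_pos: [0.4439, -0.2857, 0.0828]
ee_rot: [-3.142, 0.0, -3.099]
force: [0.4, 0.7, -0.6]
width: 0.0312
gripper_force: 24.9
0.031227270178165848 24.86784044536762
d [0.01 0.21 6.68] w [-0.   0.  -0.1]
```

```bash
python3 -m crank '[{"dx":-0.2,"dy":0,"dz":0.5,"wx":0,"wy":0,"wz":0},{"dx":-0.2,"dy":0,"dz":2,"wx":0,"wy":0,"wz":0},{"dx":-0.2,"dy":0,"dz":3.5,"wx":0,"wy":0,"wz":0},{"dx":-0.2,"dy":0,"dz":4.6,"wx":0,"wy":0,"wz":0},{"dx":-0.2,"dy":0,"dz":5.5,"wx":0,"wy":0,"wz":0},{"dx":-0.2,"dy":0,"dz":6.1,"wx":0,"wy":0,"wz":0},{"dx":-0.2,"dy":0,"dz":6.5,"wx":0,"wy":0,"wz":0},{"dx":-0.2,"dy":0,"dz":6.6,"wx":0,"wy":0,"wz":0},{"dx":-0.2,"dy":0,"dz":6.6,"wx":0,"wy":0,"wz":0},{"dx":-0.2,"dy":0,"dz":6.6,"wx":0,"wy":0,"wz":0}]'
python3 -m crank '[{"dx":0,"dy":0,"dz":0,"wx":0,"wy":0,"wz":0},{"dx":0,"dy":0,"dz":0,"wx":0,"wy":0,"wz":0},{"dx":0,"dy":0,"dz":0,"wx":0,"wy":0,"wz":0},{"dx":0,"dy":0,"dz":0,"wx":0,"wy":0,"wz":0},{"dx":0,"dy":0,"dz":-2,"wx":0,"wy":0,"wz":0},{"dx":0,"dy":0,"dz":-6,"wx":0,"wy":0,"wz":0},{"dx":0,"dy":3,"dz":-11,"wx":0,"wy":0,"wz":0},{"dx":0,"dy":6,"dz":-16,"wx":0,"wy":0,"wz":0},{"dx":0,"dy":6,"dz":-18,"wx":0,"wy":0,"wz":0},{"dx":0,"dy":6,"dz":-18,"wx":0,"wy":0,"wz":0}]' 5.5
python3 look.py w15 brass_bushing:.015 bearing_ring:.028 steel_bushing:.029 stepped_shaft:.019
python3 - <<'E'
from h import *
im=cv2.imread('pics/w15.png');cv2.imwrite('pics/w15c.png',cv2.resize(im[110:270,150:420],None,fx=2.9,fy=2.9))
E
```

```text
t: 33.15
eef_pos: [0.4466, -0.2836, 0.0169]
ee_rot: [-3.141, 0.001, -3.098]
force: [0.6, -0.5, -0.9]
width: 0.0311
gripper_force: 24.9
t: 34.4
eef_pos: [0.4448, -0.2234, 0.1986]
ee_rot: [-3.141, 0.004, -3.097]
force: [-1.0, -0.9, -0.7]
width: 0.0551
gripper_force: 0.0
brass_bushing [([0.45, -0.279, 0.009], 0.58)]
   mask 0.61 588 px [236. 190.] rect mm [ 444.5 -281.7] [32.8 32.7] 46.2 circ [ 444.5 -282.3] 17.3
bearing_ring [([0.524, -0.277, 0.009], 0.61)]
   mask 0.88 751 px [244. 246.] rect mm [ 509.7 -269.3] [59.1 42.1] 42.5 circ [ 514.9 -275. ] 29.6
steel_bushing [([0.518, -0.163, 0.006], 0.73)]
   mask 0.76 164 px [330. 254.] rect mm [ 514.5 -168.2] [27.8 10.5] 4.5 circ [ 514.2 -165.2] 13.9
stepped_shaft [([0.44, -0.163, 0.006], 0.88)]
```

View pics/w15c.png

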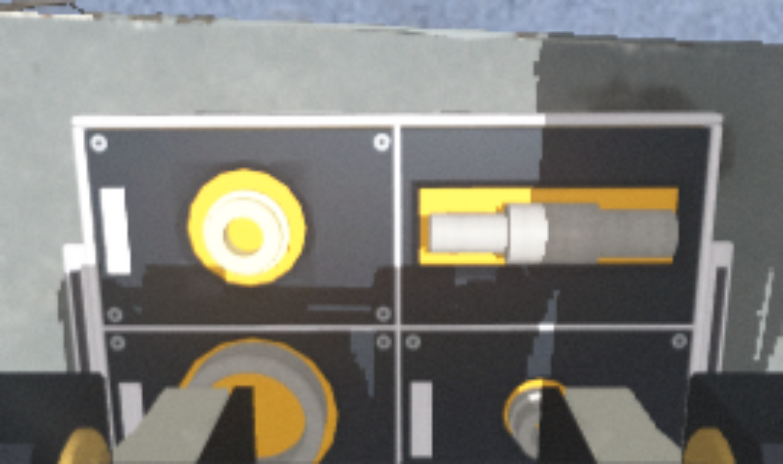

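All four parts lie in their nests: brass at crop (243,232), concentric with its pocket. The gripper is clear, so I'm handing in.

```bash
python3 -c "
from station import arm
print(arm.job_done())"
```

```text
the job is handed in; nothing more can be done
None
```

All four parts were seated in their own nests in the last wrist-camera picture; I handed the job in about 34 s into the 120 s limit, with the gripper clear and the stylus case and step standard left alone, but the system gave no verdict.

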